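# Load an enclosure cover rim-down into the drilling nest

## Robot

A 6-joint arm with a two-finger parallel gripper is mounted at the origin on the work surface. World frame = base frame: x ahead of the robot, y to its left, z up, the work surface at z = 0. Lengths are in m, angles in degrees, forces in N, time in s.
With the tool pointing down it reaches from about 0.25 to 0.775 m from the base axis. Payload 4 kg.
Tool frame: the origin (TCP) lies midway between the tips of the shut fingers; the grasp point (between the pads) lies 19 mm behind it; y points along the fingers, x is the direction in which the jaws open and shut, and the axes are right-handed (so a half turn about y gives the same grasp; the last joint's range is limited). The gripper opens to 94 mm and grips with 3 to 60 N. Pads are 16 mm wide; open, the fingers measure 119 mm over their backs; the gripper's body (75 mm by 177 mm) begins 78 mm behind the grasp point.
Start: joints at [70.525, 4.996, 78.535, -0, 96.463, -5.907], TCP at [0.129, 0.535, 0.206] pointing down, gripper open.
Joint ranges: [-177.83, 177.83], [-43.37, 116.18], [15.69, 146.23], [-61.86, 241.86], [9.47, 152.12], [-147.06, 147.06]. Speed limits (degrees/s): [159.86, 159.86, 180, 180, 180, 180].

## Interface

Orientations are given as [roll, pitch, yaw] about the fixed x, y, z axes, in that order (R = Rz(yaw) Ry(pitch) Rx(roll)).
In Python, from cell import reach, movel, move_joints, release, clamp, wait, inverse_kinematics, get_obs, read_camera, camera_model, MotionError, job_done, search_frame, regions_of gives the robot as it stands. The module is installed in compiled form; this text tells all that it offers. Calls block until the motion is done:
- reach(position, orientation): joint-space move of the TCP to a pose.
- movel(position, rot=None, rate=0.15, contact_N=None): straight line of the TCP; rot=None keeps the orientation; rate is the mean speed in m/s. With contact_N (N) it stops when the force on the tool has changed by that much, and returns True; else False.
- move_joints(angles): joint-space move.
- release() and clamp(): open the fingers fully, or close them until they stop; the grip force is fixed at half the most.
- wait(seconds).
- inverse_kinematics(position, orientation): joint angles nearest the present ones, or None.
- get_obs(): the state.
- read_camera(name): name is "side" or "top" or "wrist"; returns the picture (480x640x3 uint8, red, green, blue); there is no depth.
- camera_model(name): a dict with "K" (3x3 intrinsics, pixels), "xyz" and "orientation" of the camera in the world; the wrist camera has in their place "mount" (4x4, takes a point from camera to tool coordinates, whose origin is the TCP and whose axes are the tool frame's). Camera axes: x right, y up, looking along -z (the intrinsics and any distortion apply to the point x, -y, -z); pixel columns grow to the right and rows downward; lengths in m; the calibration is good to about 2 mm. A picture is of the moment at which its call begins: read the wrist's pose just before it. camera_model takes no time and is no camera call.
A pose or a line that the arm cannot do raises MotionError and nothing moves.
- job_done(): hands the job in, once; it reports no verdict.
Trained networks look in the newest picture that a camera, given by its name, has taken for a name from the list of things; names that differ only in an ending like _2 or _b are one class to them, and where a whole thing is asked for, a point or a joint stands for the part that bears it (a point fixed in the world has none). Each returns a list of dicts, best first, with "confidence" (0 to 1); they miss things now and then, are a little off and sometimes report something else, mostly with a low value. They report only what shows in the picture. A call takes as long as a camera call. They do not tell look-alikes from the thing itself.
- search_frame(name, camera): "position" ([column, row] as shares, 0 to 1, of the picture: columns of its width, rows of its height, amid what is visible of it).
- regions_of(name, camera): "mask" (480x640 bool, what is visible of it) and "position" ([column, row] as shares, 0 to 1, of the picture: columns of its width, rows of its height, amid what is visible of it).
The state is a dict: "clock": time; "joints": joint angles; "qd": joint speeds; "joint_efforts": joint torques, N m; "tcp_pos": TCP position; "eef_rot": TCP orientation; "wrist_force": force on the tool from outside, world axes, zero at the start; "moment": the same for the moment, N m; "gripper_width": finger opening in m.
Only numpy, scipy, OpenCV 4.12 (cv2) and the standard library are available. Lean on these libraries where they do the work, as an engineer would, in place of code of your own. Each camera call takes 0.05 s, during which the arm holds its last target.

## Task

Take the longer of the two black plastic covers off its wooden rest and lay it in the pocket of the aluminium drilling nest with its open, rimmed side down and its closed flat face up, fully home on the pocket's floor, and let go of it. Leave the shorter cover leaning on its own rest, and do not knock the bottle over.

Things in the scene. Friction and masses are not known exactly. Their poses are not given: they have to be found in the camera images.
- cover: Longer black plastic cover: hollow lid 110 mm (x) by 60 (y) by 30 deep (z), walls 3 mm, 0.1 kg. Origin at mid-length, width and depth; +z out of the closed face, open rim on the -z side. At first it stands on a short end on its rest, leaning back 20 degrees from upright, rim to the board, closed face out, +x up the board, centre 85 mm above the bench. Its long sides are free for the fingers.
- short_cover: The shorter cover: the same make, 75 mm long (x), 60 mm wide, 30 mm deep, same origin and axes, leaning in the same way on the other rest. It stays where it is.
- rest: Fixed plywood rest that holds the longer cover: base 120 x 80 x 12 mm, from 45 mm before to 75 mm behind the origin (on the bench), front is -x. Back board 40 mm wide, leaning 20 degrees back to +x, top 145 mm above the bench; square to it a ledge 56 mm wide carries the cover, with a lip 6 mm high 3 mm in front of the closed face.
- other_rest: An identical rest, which holds the shorter cover. Same origin and axes.
- nest: Fixed aluminium nest 142 (x) by 90 (y) by 44 mm high, origin under its centre on the bench, z up. Level pocket in its top: 118 (x) by 66 (y) by 14 mm deep, floor at 30 mm; a cover fully home has its centre 45 mm above the bench. Its long sides are cut away to the bench over the middle 68 mm (a 52 mm wide block is left there), so fingers on the cover's long sides can go down.
- nest_floor (a point): Centre of the pocket's floor, 30 mm above the bench; axes as the nest.
- bottle: Clear plastic bottle with a red cap, 66 mm in diameter, 190 mm high, standing on the bench; origin under its foot, z up.
Things that resemble listed ones, but are neither listed nor needed, are in the scene too. Leave any orange or purple look-alike of the cover alone.

How it is judged:
By the outcome, as a careful person would: the job done as asked, in the order asked, and still so for the second after the job is handed in, with the robot touching nothing.
It also fails if it takes over 45 s, if anything falls off the work surface, if the arm or the gripper's body presses on something with over 40 N, if the wrist force passes 120 N, or if a joint passes its speed limit or range.

## Working session

There is one attempt and no reset: what is moved stays moved. The work goes in short steps, each a Python script; the robot and the scene stay as the last script left them, time stands still between calls to the robot, and variables do not carry over. Pictures are saved under pics/ and viewed, and the job is handed in when it is done.

```bash
mkdir -p pics; ls
python3 - <<'E'
from cell import *
import cv2,numpy as np
o=get_obs();print(o)
for n in ("side","top","wrist"):
    im=read_camera(n);cv2.imwrite(f"pics/{n}0.png",im[:,:,::-1]);m=camera_model(n);print(n,m)
    for t in ("cover","short_cover","rest","nest","bottle"):
        r=search_frame(t,n)
        print(t,[(round(d["confidence"],2),round(d["position"][0]*640),round(d["position"][1]*480)) for d in r])
print(get_obs()["clock"])
E
```

```text
pics
{'clock': 0.0, 'joints': array([ 7.05251806e+01,  5.03941408e+00,  7.86231928e+01, -6.89684830e-04,
        9.64619560e+01, -5.90764675e+00]), 'qd': array([ 0.00227102, -0.01650821, -0.02030068, -0.03747737,  0.17260656,
        0.04746702]), 'joint_efforts': array([ 1.77205613e-03, -3.40182567e+01, -3.02431512e+01,  7.19076977e-02,
        3.30590154e-02, -1.87174569e-04]), 'tcp_pos': array([0.1288544 , 0.53413972, 0.204315  ]), 'eef_rot': array([-89.98786114,   0.12397193,  76.43276362]), 'wrist_force': array([ 0.41183332, -0.21113107,  0.32741815]), 'moment': array([0.01211641, 0.04543379, 0.02158025]), 'gripper_width': 0.09405023642667075}
side {'K': array([[578.2357782 ,   0.        , 319.650436  ],
       [  0.        , 578.2357782 , 234.47669863],
       [  0.        ,   0.        ,   1.        ]]), 'xyz': array([ 0.08425389, -0.70599974,  0.95004016]), 'orientation': array([ 45.71585896,   1.17460009, -26.83009692])}
cover [(0.83, 386, 283), (0.8, 359, 206), (0.79, 199, 247), (0.71, 338, 189), (0.58, 205, 185), (0.2, 435, 236)]
short_cover [(0.57, 273, 162)]
rest [(0.74,
[... 487 characters left out ...]
), (0.45, 345, 130)]
rest [(0.86, 286, 216), (0.51, 348, 130)]
nest []
bottle [(0.59, 349, 132)]
wrist {'K': array([[420.35756388,   0.        , 315.21468901],
       [  0.        , 420.35756388, 239.07985249],
       [  0.        ,   0.        ,   1.        ]]), 'mount': array([[ 9.99999101e-01,  1.31873475e-03, -2.42671936e-04,
         7.79392820e-05],
       [-5.63730189e-04,  2.49267573e-01, -9.68434489e-01,
        -1.79915309e-01],
       [-1.21661797e-03,  9.68433755e-01,  2.49268092e-01,
         7.24227860e-02],
       [ 0.00000000e+00,  0.00000000e+00,  0.00000000e+00,
         1.00000000e+00]])}
cover [(0.86, 82, 359), (0.6, 295, 440)]
short_cover []
rest []
nest []
bottle []
0.9
```

View pics/side0.png

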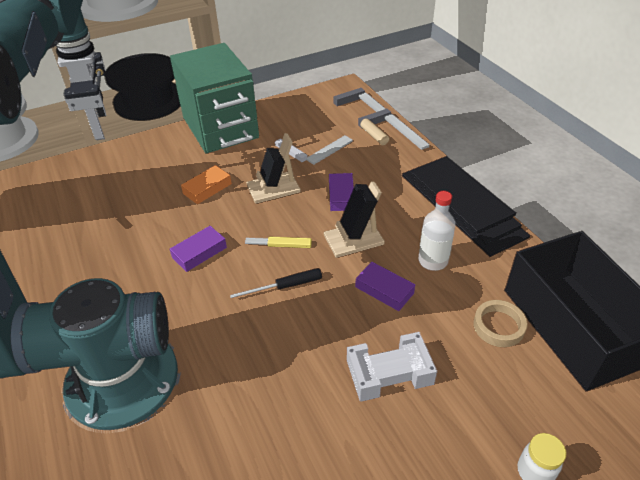

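View pics/top0.png

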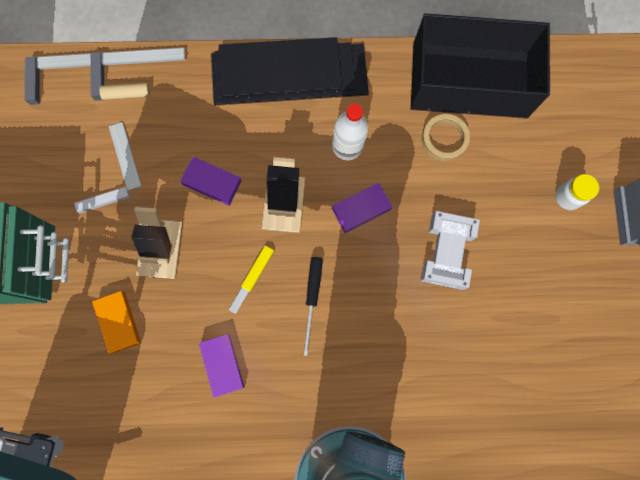

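View pics/wrist0.png

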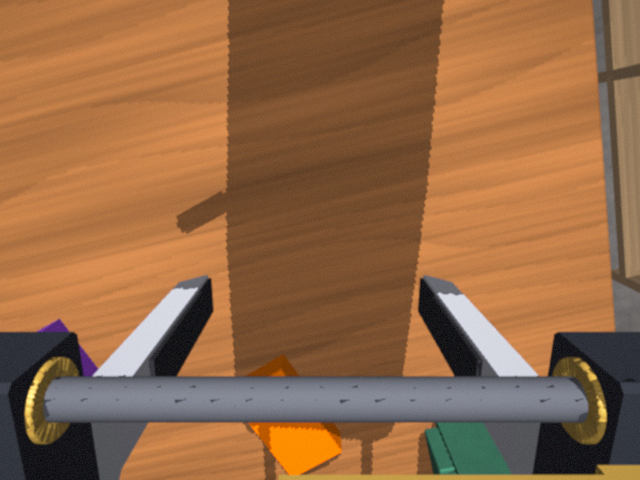

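Run:
```python
import cv2
t=cv2.imread("pics/top0.png");s=cv2.imread("pics/side0.png")
def crop(im,x,y,w,h,k,n): cv2.imwrite(n,cv2.resize(im[y:y+h,x:x+w],None,fx=k,fy=k,interpolation=cv2.INTER_CUBIC))
a=cv2.resize(t[140:240,240:340],None,fx=5,fy=5,interpolation=cv2.INTER_CUBIC)
crop(t,240,145,80,100,5,"pics/tr.png");crop(t,410,200,80,100,5,"pics/tn.png")
crop(s,315,170,80,90,6,"pics/sr.png");crop(s,335,325,110,80,6,"pics/sn.png")
a=cv2.hconcat([cv2.imread("pics/tr.png"),cv2.imread("pics/tn.png")]);cv2.imwrite("pics/t1.png",a)
```

```text
(no output)
```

View pics/t1.png

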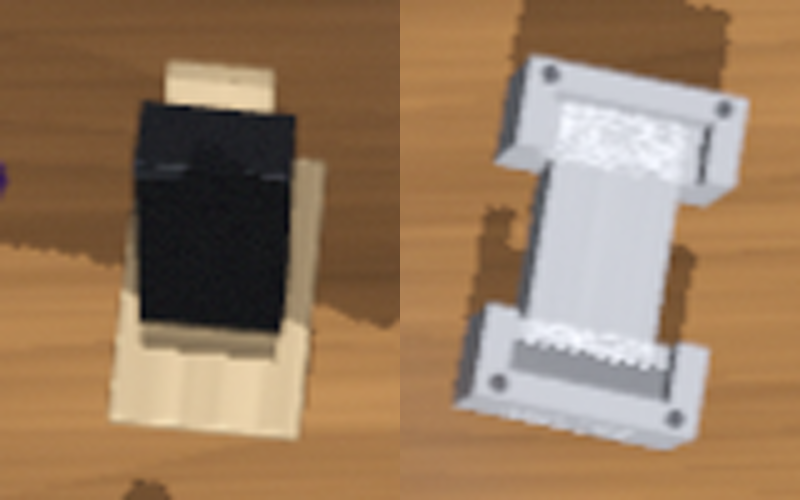

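View pics/sr.png

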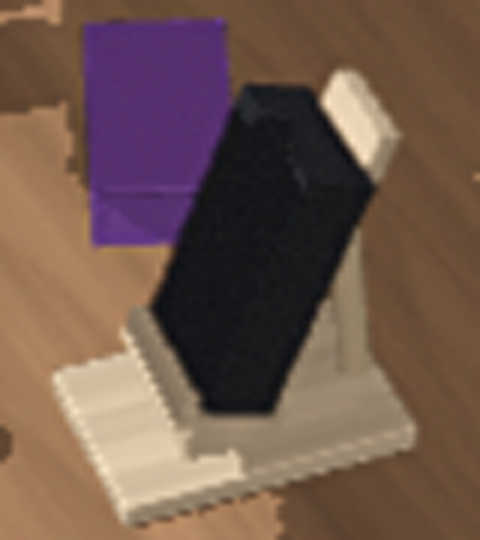

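View pics/sn.png

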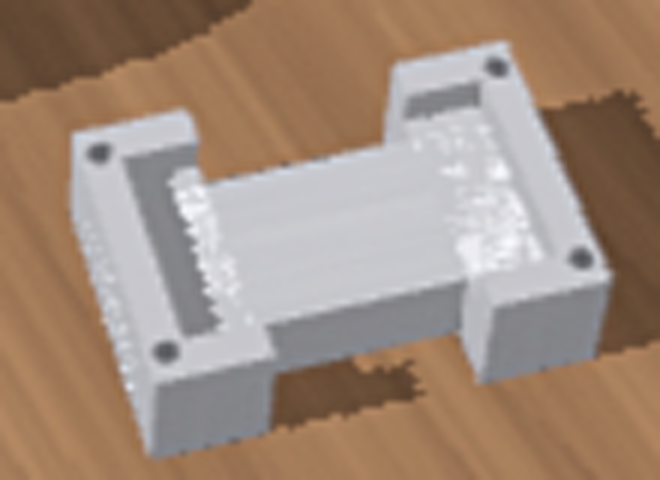

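```bash
cat > h.py <<'E'
import numpy as np,cv2
from scipy.spatial.transform import Rotation as R
from scipy.optimize import least_squares
from cell import *
def rot(o): return R.from_euler('xyz',o,degrees=True)
CM={n:camera_model(n) for n in("top","side")}
def proj(n,P,obs=None):
    if n=="wrist":
        m=camera_model("wrist");M=m["mount"];T=np.eye(4);T[:3,:3]=rot(obs["eef_rot"]).as_matrix();T[:3,3]=obs["tcp_pos"];C=T@M
        p=(np.asarray(P)-C[:3,3])@C[:3,:3];K=m["K"]
    else:
        m=CM[n];p=(np.asarray(P)-m["xyz"])@rot(m["orientation"]).as_matrix();K=m["K"]
    d=-p[:,2:];return (np.c_[p[:,0],-p[:,1]]/d)*[K[0,0],K[1,1]]+[K[0,2],K[1,2]]
def box(x0,x1,y0,y1,z0,z1): return np.array([[x,y,z] for x in(x0,x1) for y in(y0,y1) for z in(z0,z1)])
BE=[(0,1),(2,3),(4,5),(6,7),(0,2),(1,3),(4,6),(5,7),(0,4),(1,5),(2,6),(3,7)]
s,c=np.sin(np.radians(20)),np.cos(np.radians(20))
LEAN=np.array([[s,0,-c],[0,1,0],[c,0,s]]) # columns: x_c, y_c, z_c
LEAN=np.column_stack([[s,0,c],[0,1,0],[-c,0,s]])
LEAN[:,1]=np.cross(LEAN[:,2],LEAN[:,0])
def Rz(a): return R.from_euler('z',a,degrees=True).as_matrix()
def fit(picks,z,L=np.eye(3),x0=(.35,0,0),cams=None):
    # picks: list of (cam, local pt, pixel)
    def f(v):
        A=Rz(v[2])@L;return np.concatenate([(proj(n,[A@np.array(p)+[v[0],v[1],z]])[0]-u) for n,p,u in picks if cams is None or n in cams])
    r=least_squares(f,x0,loss="soft_l1",x_scale=[.01,.01,1]);return r.x,f(r.x).reshape(-1,2)
def draw(im,n,P,E,col=(0,255,0),k=1,off=(0,0),obs=None):
    u=(proj(n,P,obs)-off+.5)*k-.5
    for a,b in E: cv2.line(im,tuple(np.int32(np.round(u[a]*8))),tuple(np.int32(np.round(u[b]*8))),col,1,cv2.LINE_AA,3)
E
cat > fit1.py <<'E'
from h import *
def pk(n,k,off,q): return [(n,p,(np.array(u)+.5)/k-.5+off) for p,u in q]
a=.071;b=.045;h=.044
N=pk("side",6,(335,325),[((-a,b,h),(75,130)),((-a,-b,h),(155,383)),((a,-b,h),(610,272)),((a,b,h),(508,42)),((-.034,-b,h),(273,358)),((-a,-b,0),(152,457)),((a,-b,0),(595,357))])
N+=pk("top",5,(410-80,200),[((a,b,h),(530,55)),((a,-b,h),(748,98))])
a,b,h=.055,.03,.015
C=pk("side",6,(315,170),[((a,b,h),(243,95)),((a,-b,h),(305,187)),((a,b,-h),(310,88)),((a,-b,-h),(375,187)),((-a,b,h),(155,310)),((-a,-b,-h),(272,410))])
C+=pk("top",5,(240,145),[((a,b,h),(137,170)),((a,-b,h),(290,177)),((a,b,-h),(145,102)),((a,-b,-h),(296,117))])
B=pk("side",6,(315,170),[((-.045,.04,.012),(55,375)),((-.045,-.04,0),(127,522)),((.075,-.04,.012),(415,430))])
B+=pk("top",5,(240,145),[((-.045,.04,.012),(110,418)),((-.045,-.04,.012),(297,437)),((.075,-.04,.012),(325,162))])
np.set_printoptions(precision=4,suppress=True)
for nm,P,z,L in(("nest",N,0,np.eye(3)),("cover",C,.085,LEAN),("rest",B,0,np.eye(3))):
    for cams in (None,["side"],["top"]):
        v,r=fit(P,z,L,cams=cams);print(nm,cams,v,"rms",np.sqrt((r**2).mean()),r.round(1).tolist() if cams is None else "")
        if cams is None:
            globals()[nm]=v
t=cv2.imread("pics/top0.png");sd=cv2.imread("pics/side0.png")
def ov(im,n,x,y,w,h,k):
    o=cv2.resize(im[y:y+h,x:x+w],None,fx=k,fy=k,interpolation=cv2.INTER_CUBIC)
    for Bx,v,z,L,col in((box(-.071,.071,-.045,.045,0,.044),nest,0,np.eye(3),(0,0,255)),(box(-.059,.059,-.033,.033,.03,.044),nest,0,np.eye(3),(0,255,0)),(box(-.055,.055,-.03,.03,-.015,.015),cover,.085,LEAN,(0,255,0)),(box(-.045,.075,-.04,.04,0,.012),rest,0,np.eye(3),(255,0,0))):
        draw(o,n,Bx@(Rz(v[2])@L).T+[v[0],v[1],z],BE,col,k,(x,y))
    return o
cv2.imwrite("pics/ovt.png",cv2.hconcat([ov(t,"top",240,145,80,100,5),ov(t,"top",410,200,80,100,5)]))
A=ov(sd,"side",315,170,80,90,5);Bq=ov(sd,"side",345,325,80+10,90,4)
Bq=cv2.copyMakeBorder(Bq,0,90,0,0,cv2.BORDER_CONSTANT)
cv2.imwrite("pics/ovs.png",cv2.hconcat([A,Bq]))
E
python3 fit1.py
```

```text
nest None [  0.4552  -0.2205 -13.27  ] rms 0.40636655136574884 [[-0.2, 0.3], [0.1, -0.4], [0.1, 0.8], [-0.6, -0.5], [0.5, -0.8], [-0.1, 0.1], [-0.2, -0.2], [0.5, -0.1], [0.2, 0.1]]
nest ['side'] [  0.4552  -0.2208 -13.4838] rms 0.4249890584936767 
nest ['top'] [  0.4552  -0.2202 -12.9115] rms 0.10242441264616947 
cover None [ 0.5752  0.1186 -6.9092] rms 0.8284719622200949 [[-0.5, -1.8], [-0.1, -0.4], [-0.0, 0.0], [0.2, 0.1], [-1.9, 1.0], [-0.2, 1.5], [-0.5, -1.4], [0.5, 0.2], [-0.2, -0.3], [0.8, -0.3]]
cover ['side'] [ 0.5761  0.1189 -8.0435] rms 0.8731306644982145 
cover ['top'] [ 0.5743  0.1185 -5.6754] rms 0.4816768472245367 
rest None [ 0.5531  0.1222 -7.0607] rms 0.6167554513152237 [[-0.7, -1.0], [-0.5, 1.3], [0.4, -0.5], [-0.4, -0.0], [0.4, -0.1], [0.4, -0.3]]
rest ['side'] [ 0.5536  0.1215 -7.3926] rms 0.7867161279761665 
rest ['top'] [ 0.5527  0.1225 -6.9238] rms 0.28743191078881053
```

View pics/ovt.png

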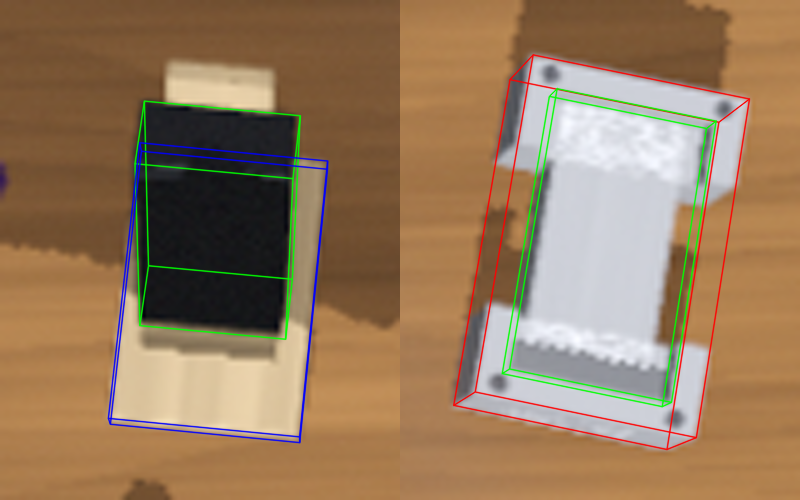

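View pics/ovs.png

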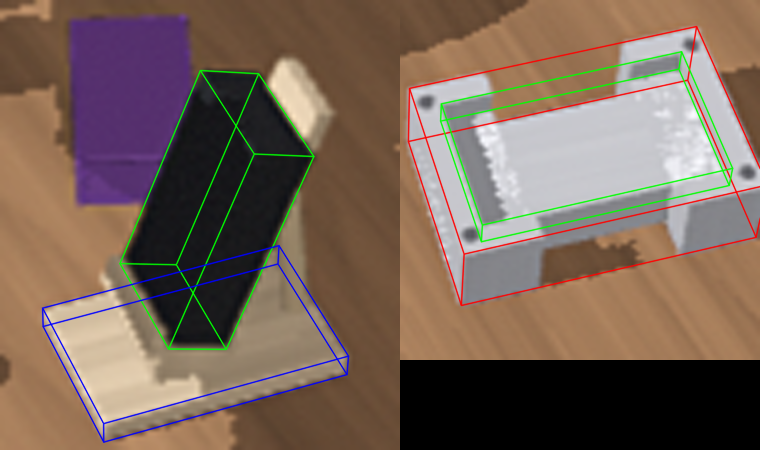

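```bash
cat >> h.py <<'E'
NEST=np.array([.4552,-.2205,-13.2]);COV=np.array([.5752,.1186,-7.0])
def tool_from_cover(Pc,Rc,tilt=0,sgn=1,g=(0,0,0)):
    """tool pose so grasp point sits at cover-local g; tilt about y_c: approach tips from -z_c towards -x_c"""
    t=np.radians(tilt);a=-(Rc[:,2]*np.cos(t)+Rc[:,0]*np.sin(t));x=-sgn*Rc[:,1]
    T=np.column_stack([x,a,np.cross(x,a)])
    return Pc+Rc@np.array(g)+.019*a, R.from_matrix(T).as_euler('xyz',degrees=True),a
E
python3 - <<'E'
from h import *
np.set_printoptions(precision=1,suppress=True)
Rp=Rz(COV[2])@LEAN;Pp=np.r_[COV[:2],.085]
Rn=Rz(NEST[2]);Pn=np.r_[NEST[:2],.045]
print(proj("top",[[.66,.02,0],[.66,.02,.19]]),proj("side",[[.66,.02,0],[.66,.02,.19]]))
for sg in(1,-1):
  for tl in(0,10,20,30,40):
    out=[]
    for Pc,Rc in((Pp,Rp),(Pp-np.array([0,0,0])+Rp[:,2]*.1,Rp),(Pp+Rp[:,0]*.1,Rp),(Pn,Rn),(Pn+[0,0,.12],Rn)):
        p,o,a=tool_from_cover(Pc,Rc,tl,sg);q=inverse_kinematics(p,o);out.append(q)
    print(sg,tl,*out)
E
```

```text
[[329.3 161.1]
 [334.  128. ]] [[410.3 253.7]
 [418.6 189.1]]
1 0 [  19.9   -1.1  132.   235.8   31.  -131.7] None None [-32.3   5.6  98.9   0.   75.5  70.9] [-32.3   0.5  90.    0.   89.5  70.9]
1 10 None None None [-30.3  12.7  91.3  -2.9  85.5  73.3] [-30.3   7.7  82.8  -3.   99.   72.6]
1 20 None [ 23.4 -23.5 129.2 -41.3  35.9 146.1] [ 13.7 -11.2 113.  -29.3  33.6 128.7] [-28.8  20.   83.9  -5.3  95.4  74.8] [-28.8  15.   76.   -5.6 108.2  73.6]
1 30 [ 13.4  -6.6 115.8 -23.1  34.8 125.2] [ 19.5 -21.3 122.7 -24.3  44.3 128.8] [ 11.7  -8.3 105.7 -16.8  45.4 116.6] [-27.6  27.3  76.8  -7.4 105.   75.5] [-27.6  22.2  69.6  -8.  117.2  73.8]
1 40 [ 11.2  -3.3 108.6 -12.4  46.7 114.4] [ 16.1 -17.1 115.8 -14.   54.1 118.5] [  9.9  -3.9  97.8  -9.9  57.6 110. ] [-26.6  34.6  70.   -9.4 114.3  75.7] [-26.6  29.2  63.7 -10.6 125.9  73.3]
-1 0 [ 19.9  -1.1 132.  235.8  31.   48.3] None None [ -32.3    5.6   98.9   -0.    75.5 -109.1] [ -32.3    0.5   90.    -0.    89.5 -109.1]
-1 10 None None [ 15.6 -12.  119.6 -54.8  24.1 -25.9] [ -30.3   12.7   91.3   -2.9   85.5 -106.7] [ -30.3    7.7   82.8   -3.    99.  -107.4]
-1 20 [ 15.7  -7.9 122.4 -45.4  24.5 -32.2] [ 23.4 -23.5 129.2 -41.3  35.9 -33.9] [ 13.7 -11.2 113.  -29.3  33.6 -51.3] [ -28.8   20.    83.9   -5.3   95.4 -105.2] [ -28.8   15.    76.    -5.6  108.2 -106.4]
-1 30 [ 13.4  -6.6 115.8 -23.1  34.8 -54.8] [ 19.5 -21.3 122.7 -24.3  44.3 -51.2] [ 11.7  -8.3 105.7 -16.8  45.4 -63.4] [ -27.6   27.3   76.8   -7.4  105.  -104.5] [ -27.6   22.2   69.6   -8.   117.2 -106.2]
-1 40 [ 11.2  -3.3 108.6 -12.4  46.7 -65.6] [ 16.1 -17.1 115.8 -14.   54.1 -61.5] [  9.9  -3.9  97.8  -9.9  57.6 -70. ] [ -26.6   34.6   70.    -9.4  114.3 -104.3] [ -26.6   29.2   63.7  -10.6  125.9 -106.7]
```

```bash
cat >> h.py <<'E'
TL=35
Rp=Rz(COV[2])@LEAN;Pp=np.r_[COV[:2],.085]
Rn=Rz(NEST[2]);Pn=np.r_[NEST[:2],.045]
E
python3 - <<'E'
from h import *
np.set_printoptions(precision=3,suppress=True)
for tl in (30,35,40):
  p,o,a=tool_from_cover(Pp,Rp,tl)
  print(tl,a,[inverse_kinematics(q,o) is not None for q in (p-.1*a,p-.1*a+[0,0,.08],p,p+Rp[:,0]*.08,p+Rp[:,0]*.08-[.1,0,0])])
  p,o,a=tool_from_cover(np.array([.45,.03,.24]),Rz(-10),tl);print(inverse_kinematics(p,o))
o=get_obs();p,ori,a=tool_from_cover(Pp,Rp,35)
movel(o["tcp_pos"]+[0,0,.08],rate=.2)
reach(p-.1*a+[0,0,.08],ori)
movel(p-.08*a,rate=.2)
o=get_obs();im=read_camera("wrist")
print(o["tcp_pos"],p-.08*a,o["eef_rot"],ori,o["clock"])
d=np.ascontiguousarray(im[:,:,::-1]);cv2.imwrite("pics/w1raw.png",d)
draw(d,"wrist",box(-.055,.055,-.03,.03,-.015,.015)@Rp.T+Pp,BE,obs=o)
cv2.imwrite("pics/w1.png",d)
E
```

```text
30 [ 0.638 -0.078 -0.766] [True, True, True, True, True]
[ -5.183  13.475  72.122   2.913 124.28   95.816]
35 [ 0.569 -0.07  -0.819] [True, True, True, True, True]
[ -5.367  16.817  69.766   3.383 128.28   95.895]
40 [ 0.496 -0.061 -0.866] [True, True, True, True, True]
[ -5.529  20.067  67.603   3.877 132.179  96.033]
[0.541 0.123 0.136] [0.54  0.123 0.135] [-54.915   0.021 -96.956] [-55.   0. -97.] 4.125
```

View pics/w1.png

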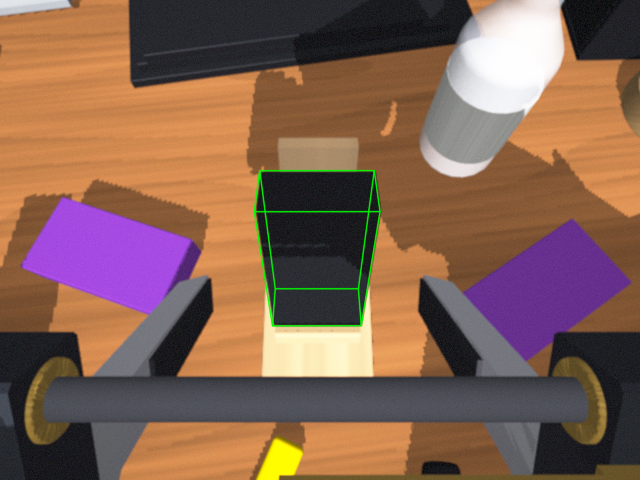

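Run:
```python
import cv2,numpy as np
a=cv2.imread("pics/w1raw.png")[120:350,230:410]
a=cv2.resize(np.clip(a.astype(float)*3,0,255).astype('uint8'),None,fx=3,fy=2.6,interpolation=cv2.INTER_CUBIC)
cv2.imwrite("pics/w1e.png",a)
```

```text
(no output)
```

View pics/w1e.png

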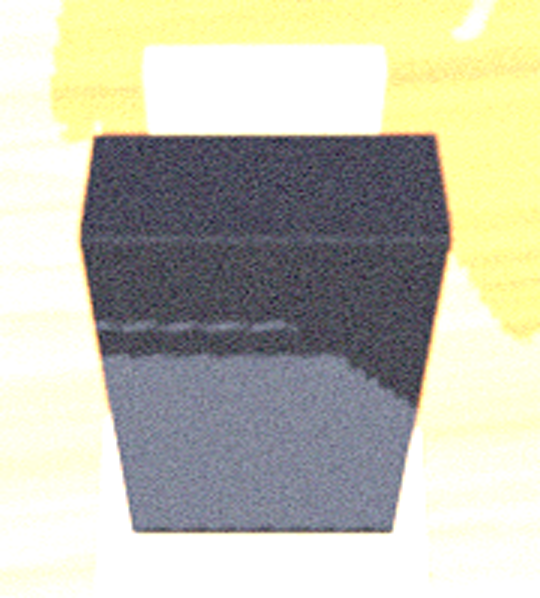

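The wrist picture matches the predicted cover outline to about 1 px: top edges at rows 171 and 212, bottom at row 324. The fingers straddle it, so I'll grasp and lift.

Run:
```python
from h import *
np.set_printoptions(precision=3,suppress=True)
p,ori,a=tool_from_cover(Pp,Rp,35)
print(movel(p,rate=.12,contact_N=10)); o=get_obs();print(o["tcp_pos"]-p,o["wrist_force"])
clamp();o=get_obs();print(o["gripper_width"],o["wrist_force"],o["tcp_pos"]-p,o["clock"])
im=read_camera("wrist");cv2.imwrite("pics/w2.png",im[:,:,::-1])
if .055<o["gripper_width"]<.065:
    movel(p+Rp[:,0]*.03+Rp[:,2]*.001,rate=.08);o=get_obs();print(o["gripper_width"],o["wrist_force"])
    movel(p+Rp[:,0]*.08+Rp[:,2]*.01,rate=.12);o=get_obs();print(o["gripper_width"],o["wrist_force"],o["clock"])
im=read_camera("wrist");cv2.imwrite("pics/w3.png",im[:,:,::-1])
im=read_camera("side");cv2.imwrite("pics/s3.png",im[:,:,::-1])
```

```text
False
[0.    0.    0.001] [ 1.362  0.128 -0.019]
0.0598390321662034 [-1.964  0.572  2.578] [0. 0. 0.] 5.6167
0.059874986197277186 [-0.743 -0.182 -0.538]
0.059787412115693925 [-1.414  0.226 -0.661] 6.7667
```

View pics/w3.png

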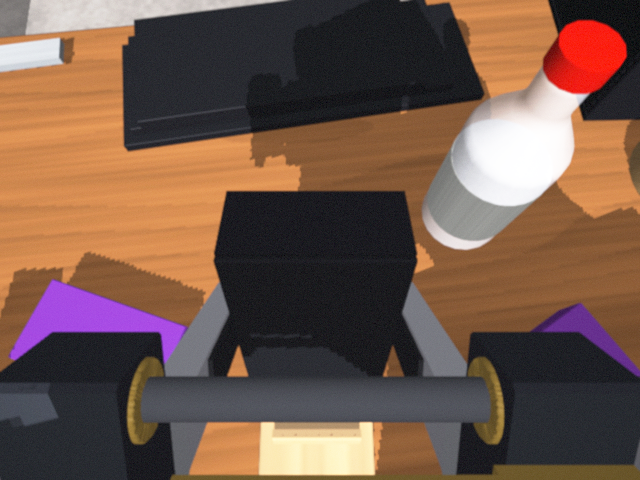

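View pics/s3.png

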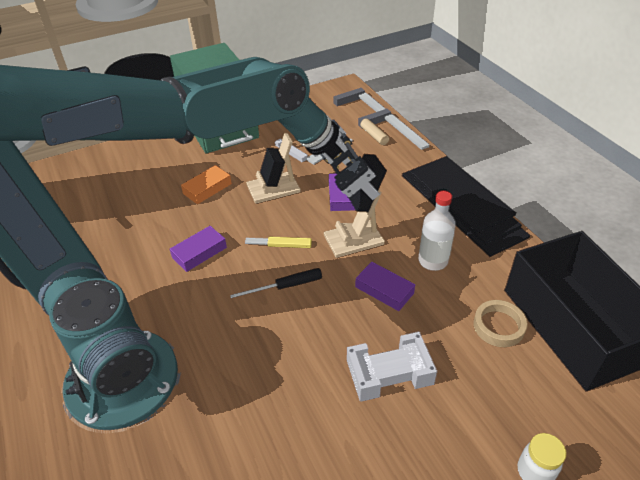

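The cover is held, lifted clear of the rest, and the bottle and short cover are untouched. Next I carry it above the nest and check its pose in hand.

Run:
```python
from h import *
np.set_printoptions(precision=3,suppress=True)
o=get_obs()
movel(o["tcp_pos"]+[-.1,0,.05],rate=.2)
p,ori,a=tool_from_cover(np.array([.45,.03,.26]),Rz(-10),35)
reach(p,ori)
p,ori,a=tool_from_cover(Pn+[0,0,.10],Rn,35)
reach(p,ori);wait(.3)
o=get_obs();print(o["tcp_pos"]-p,o["eef_rot"]-ori,o["gripper_width"],o["clock"],o["wrist_force"])
Rt=rot(o["eef_rot"]).as_matrix()
# nominal cover in tool
t=np.radians(35);g=np.array([0,-.019,0])
# cover axes in tool frame from nominal
_,oo,_=tool_from_cover(np.zeros(3),np.eye(3),35);Rct=rot(oo).as_matrix().T
Rc=Rt@Rct;Pc=o["tcp_pos"]+Rt@g;print("cover",Pc)
for n in("wrist","side","top"):
    im=read_camera(n);d=np.ascontiguousarray(im[:,:,::-1]);cv2.imwrite(f"pics/{n}4raw.png",d)
    k,of,wh=(1,(0,0),None)
    if n=="side": k=6;of=(330,290);wh=(120,100)
    if n=="top": k=5;of=(400,180);wh=(110,110)
    if wh: d=cv2.resize(d[of[1]:of[1]+wh[1],of[0]:of[0]+wh[0]],None,fx=k,fy=k,interpolation=cv2.INTER_CUBIC)
    cv2.imwrite(f"pics/{n}4r.png",d)
    draw(d,n,box(-.055,.055,-.03,.03,-.015,.015)@Rc.T+Pc,BE,k=k,off=of,obs=o)
    draw(d,n,box(-.059,.059,-.033,.033,.03,.044)@Rn.T+np.r_[NEST[:2],0],BE,(255,0,255),k=k,off=of,obs=o)
    cv2.imwrite(f"pics/{n}4.png",d)
```

```text
[0.001 0.001 0.001] [ 0.067 -0.01   0.097] 0.0594938354355817 10.075 [ 0.915 -0.57  -1.355]
cover [ 0.456 -0.22   0.146]
```

View pics/wrist4.png

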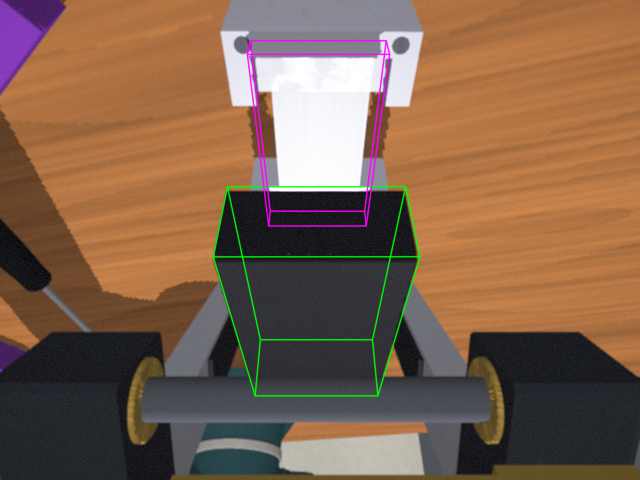

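View pics/side4.png

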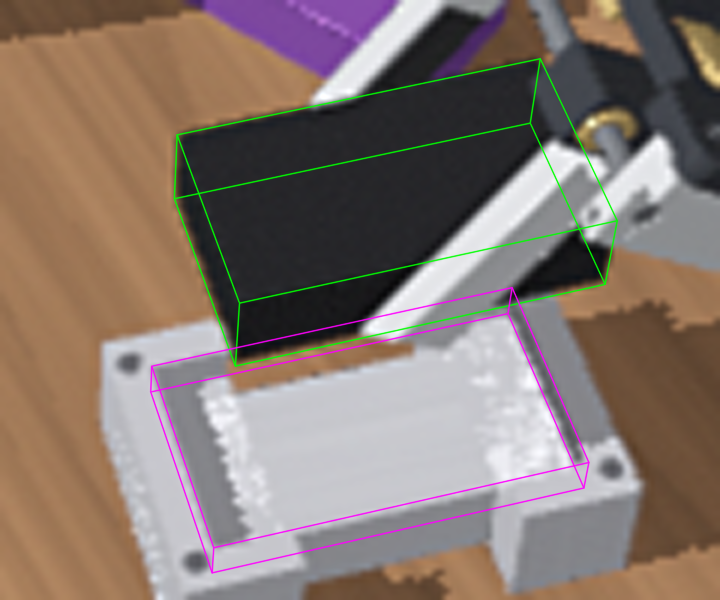

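View pics/top4.png

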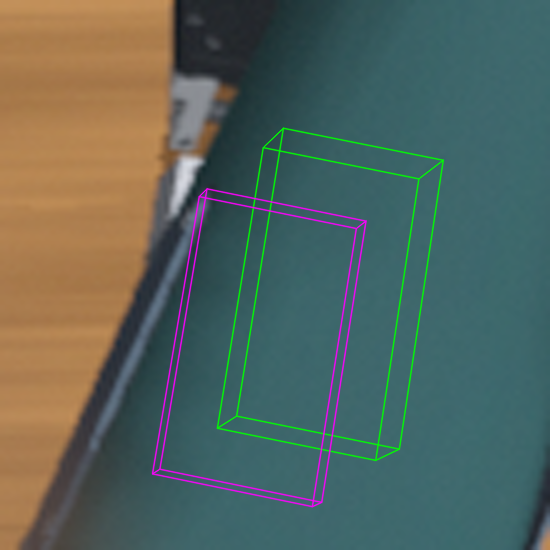

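In-hand pose matches the prediction within about 1 mm (the side view's green outline lies on the cover edges, and magenta on the pocket). Lowering now.

Run:
```python
from h import *
np.set_printoptions(precision=4,suppress=True)
p,ori,a=tool_from_cover(Pn,Rn,35)
movel(p+[0,0,.022],rate=.1);wait(.2)
hit=movel(p+[0,0,-.002],rate=.03,contact_N=8)
o=get_obs();print(hit,o["tcp_pos"]-p,o["wrist_force"],o["gripper_width"],o["clock"])
im=read_camera("side");d=im[290:400,330:450,::-1];cv2.imwrite("pics/s5.png",cv2.resize(d,None,fx=5,fy=5,interpolation=cv2.INTER_CUBIC))
im=read_camera("wrist");cv2.imwrite("pics/w5.png",im[:,:,::-1])
```

```text
True [-0.0004  0.0002 -0.0004] [-0.1488 -0.2094  4.2327] 0.05972108623492436 12.0667
```

View pics/s5.png

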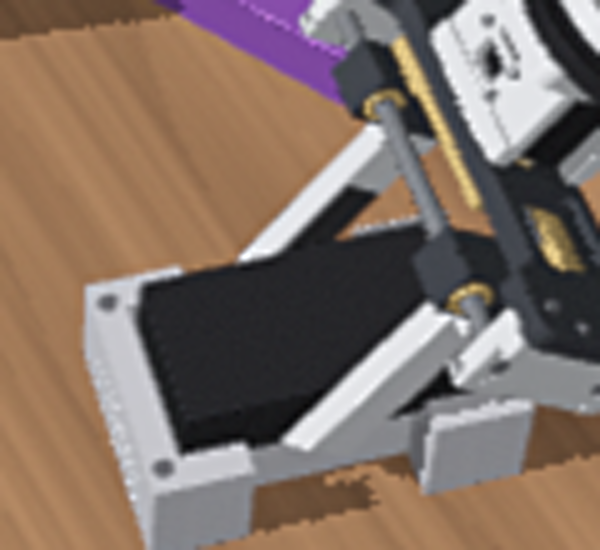

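View pics/w5.png

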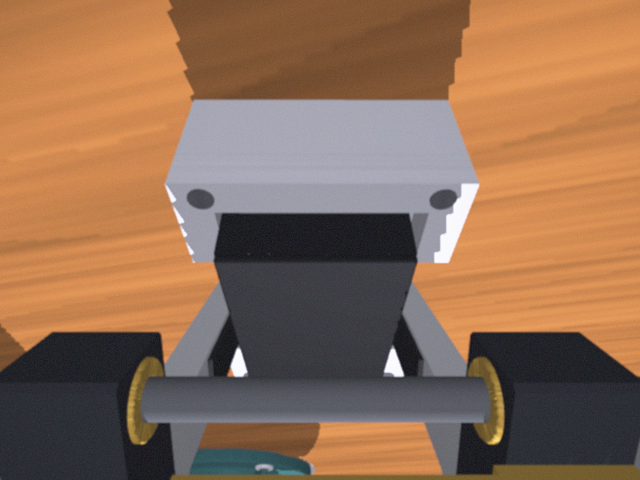

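Run:
```python
from h import *
np.set_printoptions(precision=4,suppress=True)
release();o=get_obs();print(o["gripper_width"],o["wrist_force"],o["clock"])
movel(o["tcp_pos"]+[0,0,.12],rate=.12)
print(get_obs()["tcp_pos"])
p=get_obs()["tcp_pos"]
ok=False
for q in ([p[0]-.1,p[1]+.15,p[2]+.06],[p[0]-.05,p[1]+.15,p[2]+.06]):
    try: reach(q,get_obs()["eef_rot"]);ok=True;break
    except MotionError as e: print(e)
wait(.5);o=get_obs();print(ok,o["clock"],o["wrist_force"])
Rc=Rn;Pc=Pn
for n,of,wh,k in(("side",(330,290),(120,110),5),("top",(400,180),(110,110),5)):
    im=read_camera(n);d=np.ascontiguousarray(im[:,:,::-1]);cv2.imwrite(f"pics/{n}6raw.png",d)
    d=cv2.resize(d[of[1]:of[1]+wh[1],of[0]:of[0]+wh[0]],None,fx=k,fy=k,interpolation=cv2.INTER_CUBIC)
    cv2.imwrite(f"pics/{n}6c.png",d)
    draw(d,n,box(-.055,.055,-.03,.03,-.015,.015)@Rc.T+Pc,BE,k=k,off=of)
    cv2.imwrite(f"pics/{n}6.png",d)
```

```text
0.09405303875925315 [0.086  0.8804 0.148 ] 12.875
[ 0.4433 -0.2173  0.1473]
True 15.3083 [-0.3686 -0.1331  0.0986]
```

View pics/side6.png

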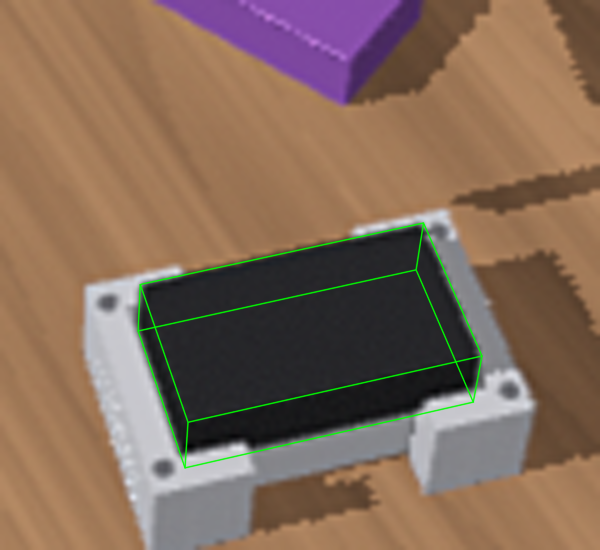

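View pics/side6raw.png

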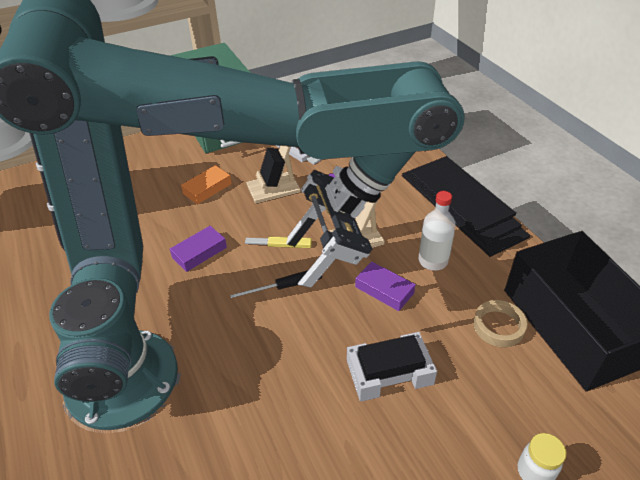

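View pics/top6raw.png

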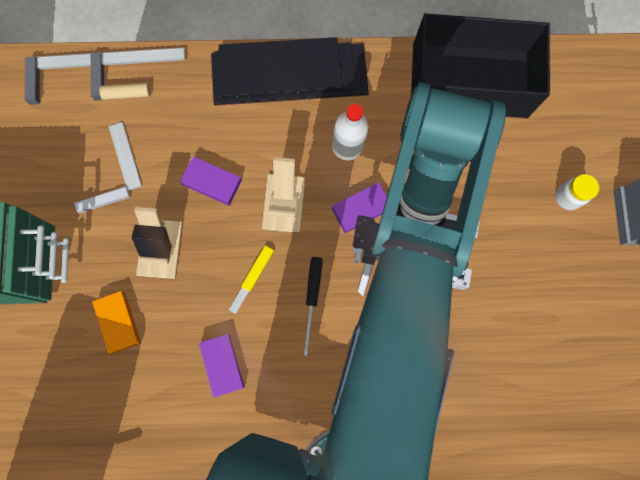

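The side view shows the cover inside the pocket and level, and it matches the "fully home" outline. The bottle (437,235) is upright and the short cover (273,165) is on its rest. The gripper is clear, with near-zero wrist force.

```bash
python3 -c "
from cell import *
job_done();print(get_obs()['clock'])"
```

```text
the job is handed in; nothing more can be done
the job is handed in; nothing more can be done
```

I took the longer cover off its rest by its long sides, laid it rim-down in the nest pocket, let go of it, moved the arm clear and handed the job in. The clock was at about 15.4 s of the 45 s allowed.

- **Seating:** The cover touched the pocket floor within 0.5 mm of the expected height. After release, the side view showed it level and lying on the predicted fully-home outline.
- **Surroundings:** In the last pictures the short cover was still on its rest and the bottle was upright. The purple and orange look-alikes had not been moved. The wrist force was about 0.4 N, with the gripper clear of everything.
- **Limits of the checks:** No check failed or disagreed. The arm hid the nest from the top camera at the end, so the final seating check rests on the side camera and the contact height.

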